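# Fetch the brass flange from behind the hearth screen

## Robot

A 7-joint arm with a two-finger parallel gripper is mounted at the origin on the work surface. World frame = base frame: x ahead of the robot, y to its left, z up, the work surface at z = 0. Lengths are in m, angles in rad, forces in N, time in s.
With the tool pointing down it reaches from about 0.425 to 0.875 m from the base axis. Payload 4.7 kg.
Tool frame: the origin (TCP) lies on the mounting face of the last link; the fingertips stand 182 mm ahead of it and the grasp point (between the pads) lies ahead of it (ctrl.grip_point_offset is the z of the grasp point in the tool frame, in m); z points along the fingers, y is the line along which they close (so a half turn about z gives the same grasp; the last joint's range is limited). The gripper opens to 87 mm and grips with 3 to 60 N. Pads are 19 mm wide; open, the fingers measure 117 mm over their backs; the gripper's body (75 mm by 190 mm) begins 51 mm behind the grasp point.
Start: joints at [1.146, 0.321, -0.07, 1.45, 0.023, 1.371, -0.057], TCP at [0.276, -0.588, 0.405] pointing down, gripper open.
Joint ranges: [-2.86, 2.86], [-0.3, 2.09], [-1.38, 1.24], [0.06, 2.45], [-1.56, 4.7], [0.09, 2.05], [-2.69, 2.69]. Speed limits (rad/s): [2.57, 2.57, 3.14, 3.14, 3.14, 3.14, 3.14].

## Interface

Orientations are given as a rotation vector (axis times angle).
In Python, from bench import ctrl gives the robot as it stands.
- The arm moves only by the tool advance, called after ">>>" as a command line: name --pt "numbers of a row" for each row, then --argument value for the rest. Schema: {"type":"object","properties":{"segments":{"type":"array","items":{"type":"array","items":{"type":"number"},"minItems":5,"maxItems":5},"minItems":1,"maxItems":20},"squeeze":{"type":"number"},"only":{"type":"string"},"quiet":{"type":"boolean"},"lines":{"type":"string"}},"required":["segments"],"additionalProperties":false}. segments is a list of rows, 1 to 20 of them, each of 5 numbers: dx, dy, dz in shares of 0.75 m (1.0 is 0.75 m), then a turn about the tool's z in shares of pi rad (1.0 is pi rad), then the opening from 0.0 (shut) to 1.0 (fully open); each row is the pose to reach, as a shift and turn from the pose commanded when the call began, along the tool's axes at that moment; what a row does not reach only later rows make up. A row lasts 1/10 s, in which the tool goes at most 0.05 m and 0.15 rad, less where a joint would pass 70% of its speed; a pose out of reach is approached as far as the arm can. The fingers move at their own pace and stop on an object; squeeze is the grip in N (left out, the last holds). Time passes only in rows, so rows that do not move let the fingers close. The tool returns the time, the measured TCP pose, the force, the opening and the grip force at its end. only (a regular expression) keeps the lines of the reply that match it, lines (a string "A,B") keeps lines A to B, and quiet returns only ok. Shift and turn numbers lie between -1 and 1, and a call with a number outside is refused. Input that does not fit is refused with a message, and nothing moves.
- ctrl.get_state(): the state, without advancing time (a new reading comes with each control period).
- ctrl.get_image(name): name is "scene" or "top" or "wrist"; returns (picture, depth): 384x512x3 uint8, red, green, blue; 384x512 float32, m along the optical axis (not along the pixel's ray), 0 where there is no reading.
- ctrl.camera_model(name): a dict with "vertical_fov" (degrees; the focal length in pixels is half the picture's height over the tangent of half this angle, whatever the lens; pixels are square), "cx", "cy" (the principal point, pixels), "rvec" (rotation vector, rad) and "tvec" (3), from world to camera coordinates, as OpenCV has them; the wrist camera has in their place "hand_eye" (4x4, takes a point from camera to tool coordinates, whose origin is the TCP and whose axes are the flange's). Camera axes: x right, y down, z forward; pixel columns grow to the right and rows downward; lengths in m; the calibration is good to about 2 mm. A picture is of the moment at which its call begins: read the wrist's pose just before it. camera_model takes no time and is no camera call.
- ctrl.close_job(): hands the job in; it is judged then, once.
The state is a dict: "time": time; "joint_positions": joint angles; "qd": joint speeds; "joint_torque": joint torques, N m; "position": TCP position; "tool_rot": TCP orientation; "ft_force": force on the tool from outside, world axes, zero at the start; "torque": the same for the moment, N m; "grip_width": opening from 0.0 (shut) to 1.0 (fully open); "grip_force": force on a finger pad.
Only numpy, scipy, OpenCV 4.12 (cv2) and the standard library are available. Lean on these libraries where they do the work, as an engineer would, in place of code of your own. Each camera call takes 0.05 s, during which the arm holds its last target. There are 200 camera calls.

## Task

The brass flange stands at the back of the soldering hearth, behind a screen of three pieces: a tin, a firebrick and a square steel tube. First stand all three screen pieces upright on the flat side board, leaving the flange where it is; then set the flange, hub up, in the centre of the soldering turntable; then put each screen piece back in the middle of the very bay it came from, upright and turned square as it stood. Leave the brass nut in the hearth where it is, and never knock a screen piece over or drop the flange.

Things in the scene. Friction and masses are not known exactly. Their poses are not given: they have to be found in the camera images.
- hearth: fixed cream firebrick tray, 220 (x) x 300 (y) mm; x points from open front to back wall, origin centre of underside, floor 10 mm above it. Three bays (dark 68 mm squares) at x -45, y -80, 0, +80 mm; two seats (dark discs) behind at x +10, y -41, +41. Back wall x 82 to 108 mm, top 50 mm above origin; cheeks at |y| 129 to 149, tops 40. Yaw within 0.15 rad.
- board: fixed flat light-grey side board, 270 mm along its x by 130 mm along its y, 10 mm thick; origin at the centre of its underside, so its top is 10 mm above the origin. Bare at the start; on the robot's left or right. Room for the three screen pieces in a row along its x axis, about 85 mm apart.
- turntable: fixed round steel soldering turntable, top plate 124 mm in diameter with circles scribed about its centre; origin at the centre of its underside, top 34 mm above the origin. On the other side of the robot from the side board.
- tin: screen piece: closed round metal tin, 54 mm in diameter, 95 mm high, about 0.25 kg, standing in one of the three bays; origin at the centre of its underside.
- brick: screen piece: cream firebrick standing on end, 36 mm along its x, 50 mm along its y, 100 mm high, about 0.22 kg, in one of the three bays with its x axis along the hearth's; origin at the centre of its underside.
- tube: screen piece: stub of black steel square tube standing on end, 50 x 50 mm, 92 mm high, 4 mm wall, open at both ends, about 0.45 kg, in one of the three bays, square to the hearth; origin at the centre of its underside.
- flange: brass flange to fetch: disc 58 mm in diameter, 8 mm thick, with a round hub 34 mm in diameter on it, 36 mm high in all, dark bore on top; 0.33 kg. Stands hub up in one of the two seats of the hearth; origin at the centre of its underside. Grip the hub; while the screen pieces stand there is no room for a gripper's body over it.
- nut: large brass hexagon nut, 44 mm across flats, 20 mm high, with a dark hole, in the other seat of the hearth; origin at the centre of its underside. To be left alone.
Things that resemble listed ones, but are neither listed nor needed, are in the scene too. What is shaped like the flange but orange is not meant. Leave any orange look-alike of the turntable alone.

How it is judged:
On the way, in this order (a step that is already met when the one before it is completed fails the run):
1. all three screen pieces stand upright and released on the side board together, the flange still in its seat (within 20 mm) (x of tin in the frame of board between -0.13 and 0.13 m and y of tin in the frame of board between -0.06 and 0.06 m and z of tin in the frame of board between 0.004 and 0.016 m and angle between each of tin, brick, tube's own z axis and vertical below 0.15 rad and linear speed of each of tin, brick, tube below 0.03 m/s and x of brick in the frame of board between -0.13 and 0.13 m and y of brick in the frame of board between -0.06 and 0.06 m and z of brick in the frame of board between 0.004 and 0.016 m and x of tube in the frame of board between -0.13 and 0.13 m and y of tube in the frame of board between -0.06 and 0.06 m and z of tube in the frame of board between 0.004 and 0.016 m and contact force between the fingers and tin below 0.2 N and contact force between the fingers and brick below 0.2 N and contact force between the fingers and tube below 0.2 N and distance of flange from where it was at the start of the episode below 0.02 m), for 0.2 s.
2. the flange stands released at the centre of the turntable while the three screen pieces are still on the side board (x of tin in the frame of board between -0.13 and 0.13 m and y of tin in the frame of board between -0.06 and 0.06 m and z of tin in the frame of board between 0.004 and 0.016 m and angle between each of tin, brick, tube's own z axis and vertical below 0.15 rad and linear speed of each of tin, brick, tube, flange below 0.03 m/s and x of brick in the frame of board between -0.13 and 0.13 m and y of brick in the frame of board between -0.06 and 0.06 m and z of brick in the frame of board between 0.004 and 0.016 m and x of tube in the frame of board between -0.13 and 0.13 m and y of tube in the frame of board between -0.06 and 0.06 m and z of tube in the frame of board between 0.004 and 0.016 m and horizontal distance between flange and turntable below 0.013 m and z of flange in the frame of turntable between 0.029 and 0.04 m and angle between flange's own z axis and vertical below 0.12 rad and contact force between the fingers and flange below 0.2 N), for 0.2 s.
At the end, for the whole second after the job is handed in: The tin, brick and tube each stand upright (within 0.1 rad) and at rest within 15 mm of where they stood at the start, brick and tube square to the hearth within 0.3 rad; the flange stands hub up and at rest on the turntable within 13 mm of its centre; the nut lies within 15 mm of its first place (distance of each of tin, brick, tube, nut from where it was at the start of the episode below 0.015 m and angle between each of tin, brick, tube's own z axis and vertical below 0.1 rad and linear speed of each of tin, brick, tube, flange below 0.03 m/s and angle between the x axis of brick and the x axis of hearth, either way round below 0.3 rad and (angle between the x axis of tube and the x axis of hearth, either way round below 0.3 rad or angle between the y axis of tube and the x axis of hearth, either way round below 0.3 rad) and horizontal distance between flange and turntable below 0.013 m and z of flange in the frame of turntable between 0.029 and 0.04 m and angle between flange's own z axis and vertical below 0.12 rad); the robot touches nothing.
It fails at once if a screen piece is knocked over (angle between any of tin, brick, tube's own z axis and vertical above 0.6 rad).
It fails at once if the nut is disturbed by more than 15 mm (distance of nut from where it was at the start of the episode above 0.015 m).
It fails at once if the flange is dropped: it moves downward freely, over 0.6 m/s and untouched by the fingers, or is tipped over ((linear speed of flange above 0.6 m/s and contact force between the fingers and flange below 0.05 N) or angle between flange's own z axis and vertical above 0.7 rad).
It also fails if it takes over 144 s, if anything falls off the work surface, if the arm or the gripper's body presses on something with over 40 N, if the wrist force passes 120 N, or if a joint passes its speed limit or range.

## Working session

There is one attempt and no reset: what is moved stays moved. The work goes in short steps, Python scripts to look and compute and a tool call to move; the robot and the scene stay as the last step left them, time stands still between calls to the robot, and variables do not carry over. Pictures are saved under pics/ and viewed, at most 14 in all, crops included, and the job is handed in when it is done.

```bash
ls; mkdir -p pics; python3 - <<'E'
from bench import ctrl
import cv2,numpy as np
s=ctrl.get_state();print({k:np.round(v,3) for k,v in s.items()},ctrl.grip_point_offset)
for n in("scene","top"):
    p,d=ctrl.get_image(n);np.savez("%s0.npz"%n,p=p,d=d);cv2.imwrite(f"pics/{n}0.png",p[...,::-1]);print(n,ctrl.camera_model(n))
print(ctrl.camera_model("wrist"))
E
```

```text
pics
{'time': np.float64(0.0), 'joint_positions': array([ 1.146,  0.322, -0.07 ,  1.452,  0.023,  1.371, -0.057]), 'qd': array([ 0.   , -0.001, -0.001,  0.001,  0.001, -0.   ,  0.   ]), 'joint_torque': array([-1.0000e-03, -4.9129e+01, -4.0500e-01, -3.1253e+01, -6.4000e-02,
        4.4000e-02,  0.0000e+00]), 'position': array([ 0.276, -0.588,  0.404]), 'tool_rot': array([-3.064e+00, -6.830e-01,  1.000e-03]), 'ft_force': array([-0.256, -0.618,  0.659]), 'torque': array([0.001, 0.036, 0.03 ]), 'grip_force': np.float64(0.0), 'grip_width': np.float64(0.997)} 0.1635
scene {'vertical_fov': 46.045175388263914, 'cx': 244.3198840639811, 'cy': 184.59505372020251, 'rvec': array([ 2.48165521,  0.68823001, -0.21568806]), 'tvec': array([-0.39684245, -0.15589503,  1.28483861])}
top {'vertical_fov': 54.395698140430575, 'cx': 254.36490605378464, 'cy': 194.5577652906297, 'rvec': array([ 2.19726598, -2.14568993,  0.08104397]), 'tvec': array([0.00573698, 0.46657996, 1.02256053])}
{'vertical_fov': 68.3451672525465, 'cx': 256.57365547757007, 'cy': 184.09135011028212, 'hand_eye': array([[-3.34839546e-04, -9.53725954e-01, -3.00677058e-01,
         8.30185489e-02],
       [ 9.99999225e-01, -6.79864904e-04,  1.04286479e-03,
        -4.37428660e-04],
       [-1.19902700e-03, -3.00676476e-01,  9.53725442e-01,
         1.99889440e-02],
       [ 0.00000000e+00,  0.00000000e+00,  0.00000000e+00,
         1.00000000e+00]])}
```

View pics/top0.png

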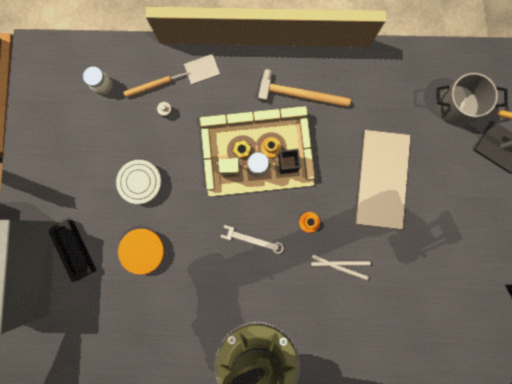

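View pics/scene0.png

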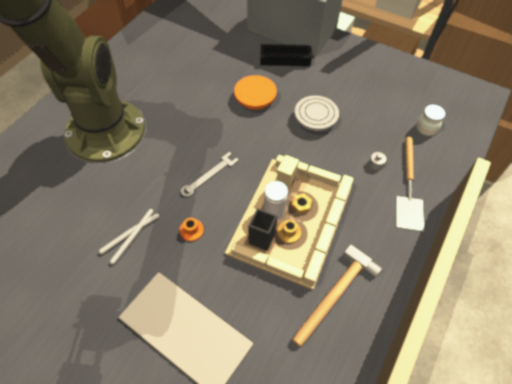

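Top view: hearth spans (202-315, 108-195), with brick (229,166), tin (258,162), tube (289,161), nut (242,149) and flange (272,145). The board is at (384,179), on the robot's right. The turntable is at (139,182), on the left. The orange look-alikes are at (141,251) and (310,222). The scene view agrees.

```bash
cat > h.py <<'E'
import numpy as np,cv2
from scipy.spatial.transform import Rotation as R
from bench import ctrl
def cam(n,st=None):
    m=ctrl.camera_model(n);f=192/np.tan(np.radians(m["vertical_fov"])/2)
    if "rvec" in m:
        Rc=R.from_rotvec(m["rvec"]).as_matrix().T;t=-Rc@m["tvec"]
    else:
        Rt=R.from_rotvec(st["tool_rot"]).as_matrix();H=m["hand_eye"]
        Rc=Rt@H[:3,:3];t=Rt@H[:3,3]+st["position"]
    return f,m["cx"],m["cy"],Rc,t
def cloud(n,d,st=None):
    f,cx,cy,Rc,t=cam(n,st);v,u=np.mgrid[:384,:512]
    P=np.stack([(u-cx)/f*d,(v-cy)/f*d,d],-1)@Rc.T+t
    P[d==0]=np.nan
    return P
def proj(n,X,st=None):
    f,cx,cy,Rc,t=cam(n,st);c=(np.asarray(X)-t)@Rc
    return c[...,:2]/c[...,2:]*f+[cx,cy]
E
python3 - <<'E'
from h import *
for n,pts in(("top",dict(brick=(229,166),tin=(258,162),tube=(289,161),nut=(242,149),fl=(272,145),board=(384,179),tt=(139,182))),
             ("scene",dict(brick=(287,167),tin=(275,190),tube=(263,227),nut=(301,203),fl=(289,231),board=(185,330),tt=(317,112)))):
    a=np.load(n+"0.npz");P=cloud(n,a["d"])
    Z=P[...,2]
    print(n,"table z",np.nanmedian(Z))
    for k,(u,v) in pts.items():
        w=P[v-14:v+15,u-14:u+15].reshape(-1,3);z=w[:,2]
        lo,hi={"brick":(.104,.12),"tin":(.098,.115),"tube":(.095,.112),"nut":(.024,.036),"fl":(.038,.055),"board":(.005,.02),"tt":(.028,.045)}[k]
        if k in("board","tt"): w=P[max(v-65,0):v+65,u-75:u+75].reshape(-1,3);z=w[:,2]
        m=(z>lo)&(z<hi);q=w[m]
        if len(q)<5: print(k,"few",len(q),np.round(P[v,u],3));continue
        c=(q[:,:2].max(0)+q[:,:2].min(0))/2
        r=cv2.minAreaRect((q[:,:2]*1000).astype(np.float32))
        print(k,len(q),"z",np.round(np.median(q[:,2]),4),"mean",np.round(q[:,:2].mean(0),4),"mid",np.round(c,4),"rect",np.round(r[0],1),np.round(r[1],1),round(r[2],1))
E
```

```text
top table z 0.0006706169851278254
brick 275 z 0.11 mean [0.533  0.0844] mid [0.5333 0.084 ] rect [533.5  84.3] [36.7 49.4] 3.3
tin 315 z 0.105 mean [0.5428 0.0089] mid [0.5428 0.0096] rect [542.8   9.6] [50.4 49.3] 0.4
tube 134 z 0.1018 mean [ 0.555  -0.0741] mid [ 0.5559 -0.0744] rect [555.7 -74.2] [51.3 49.9] 6.9
nut 222 z 0.0303 mean [0.5936 0.0559] mid [0.594  0.0558] rect [594.1  55.8] [48.7 44.1] 46.2
fl 126 z 0.0461 mean [ 0.6008 -0.0275] mid [ 0.5907 -0.0386] rect [590.2 -36.2] [64.4 31.7] 41.8
board 4655 z 0.0102 mean [ 0.5194 -0.3421] mid [ 0.5265 -0.3466] rect [ 525.9 -347.4] [366.6 423.4] 0.7
tt 2800 z 0.0346 mean [0.4635 0.3134] mid [0.4907 0.3345] rect [459.3 293.8] [239.5 501.3] 46.0
scene table z -0.00016746606031947664
brick 275 z 0.1089 mean [0.5349 0.0834] mid [0.5341 0.0701] rect [535.7  70.7] [35.7 81.7] 5.1
tin 361 z 0.1046 mean [0.5449 0.009 ] mid [0.5442 0.0226] rect [550.2  18.7] [74.2 51.5] 59.5
tube 166 z 0.1005 mean [ 0.5601 -0.0785] mid [ 0.5571 -0.0727] rect [556.1 -73.4] [50.5 52.2] 7.5
nut 269 z 0.0295 mean [0.5944 0.0559] mid [0.5859 0.0578] rect [586.1  56.1] [61.7 52. ] 12.2
fl 162 z 0.0455 mean [ 0.6036 -0.0272] mid [ 0.599  -0.0292] rect [595.6 -31.3] [50.6 32.1] 32.2
board 7581 z 0.0094 mean [ 0.5261 -0.3448] mid [ 0.5226 -0.2995] rect [ 518.7 -321.8] [306.4 254.7] 31.1
tt 2913 z 0.0339 mean [0.4326 0.332 ] mid [0.475 0.348] rect [439.7 337.9] [299.5 533. ] 49.1
```

```bash
python3 - <<'E'
from h import *
st=ctrl.get_state();print("tool axes\n",np.round(R.from_rotvec(st["tool_rot"]).as_matrix(),4))
for n in("top","scene"):
    a=np.load(n+"0.npz");P=cloud(n,a["d"]);z=P[...,2]
    for k,(lo,hi),(x,y) in(("board",(.006,.014),(.515,-.345)),("tt",(.030,.038),(.48,.33)),("hearth",(.034,.056),(.57,.01))):
        rad={"board":.2,"tt":.09,"hearth":.2}[k]
        m=((z>lo)&(z<hi)&(np.hypot(P[...,0]-x,P[...,1]-y)<rad)).astype(np.uint8)
        if k!="hearth":
            nn,l,s,c=cv2.connectedComponentsWithStats(m);i=1+s[1:,4].argmax();m=l==i
        q=P[m>0][:,:2]*1000;r=cv2.minAreaRect(q.astype(np.float32))
        c,rr=cv2.minEnclosingCircle(q.astype(np.float32))
        print(n,k,len(q),"mean",q.mean(0).round(1),"z",np.median(P[m>0][:,2]).round(4),"rect",np.round(r[0],1),np.round(r[1],1),round(r[2],1),"circ",np.round(c,1),round(rr,1))
    m=(z>.040)&(z<.052)&(np.hypot(P[...,0]-.601,P[...,1]+.028)<.03)
    q=P[m][:,:2]*1000;c,rr=cv2.minEnclosingCircle(q.astype(np.float32));print("hub",q.mean(0),np.round(c,1),rr)
E
```

```text
tool axes
 [[ 9.052e-01  4.249e-01 -8.000e-04]
 [ 4.249e-01 -9.052e-01  1.600e-03]
 [-1.000e-04 -1.800e-03 -1.000e+00]]
top board 4235 mean [ 519.4 -344.6] z 0.0103 rect [ 521.3 -345. ] [134.3 271.5] 85.7 circ [ 521.3 -344.5] 148.1
top tt 1494 mean [494.5 339.1] z 0.0342 rect [495.  340.2] [123.  121.8] 48.0 circ [494.6 339.6] 62.6
top hearth 2186 mean [628.6  14.5] z 0.045 rect [595.6  14. ] [202.  298.2] 7.5 circ [594.   13.4] 177.8
hub [602.4159031  -25.91118571] [603.2 -26. ] 16.989744186401367
scene board 7356 mean [ 526.2 -345.4] z 0.0095 rect [ 522.  -343.9] [130.6 270.7] 84.8 circ [ 522.  -341.3] 147.9
scene tt 1106 mean [496.7 339.5] z 0.034 rect [495.2 340.9] [121.  125.4] 28.1 circ [495.  341.1] 63.4
scene hearth 2737 mean [632.8 -10. ] z 0.0464 rect [596.2  15.1] [201.6 301. ] 7.3 circ [596.5  15.6] 177.9
hub [604.28020923 -26.44850954] [604.8 -25. ] 17.591243743896484
```

```bash
cat >> h.py <<'E'
H,B=1.710,-0.084   # tool x heading at the hearth / at the board
def go(*targets):
    """targets: (x,y,graspz,theta) -> shifts & turn in tool axes, from measured pose"""
    st=ctrl.get_state();M=R.from_rotvec(st["tool_rot"]).as_matrix();o=ctrl.grip_point_offset
    th=np.arctan2(M[1,0],M[0,0]);g=st["position"]+M[:,2]*o
    print("grasp",g.round(4),"th",th.round(4),"t",round(float(st["time"]),2),"w",round(float(st["grip_width"]),3))
    for x,y,z,t in targets:
        print(np.round(M.T@(np.array([x,y,z])-g),4),"turn",round(th-t,3))
E
python3 -c "
from h import *
go((.5557,-.0742,.17,H),(.5557,-.0742,.072,H))"
```

```text
grasp [ 0.2759 -0.588   0.2402] th 0.4389 t 0.1 w 0.999
[ 0.4716 -0.3461  0.0708] turn -1.271
[ 0.4716 -0.3459  0.1688] turn -1.271
```

The rows are not in the units I measure in: shifts go in shares of 0.75 m and turns go in shares of pi rad. I convert before sending: 0.4716 m is 0.6288, -0.3461 m is -0.4615, -1.271 rad is -0.4046.

>>> advance --pt "0.16 -0.12 0.0133 -0.0955 1" --pt "0.6288 -0.4615 0.0933 -0.4046 1" --pt "0.6288 -0.4615 0.0933 -0.4046 1" --pt "0.6288 -0.4615 0.0933 -0.4046 1" --pt "0.6288 -0.4615 0.0933 -0.4046 1" --pt "0.6288 -0.4615 0.0933 -0.4046 1" --pt "0.6288 -0.4615 0.0933 -0.4046 1" --pt "0.6288 -0.4615 0.0933 -0.4046 1" --pt "0.6288 -0.4615 0.0933 -0.4046 1" --pt "0.6288 -0.4615 0.0933 -0.4046 1" --pt "0.6288 -0.4615 0.0933 -0.4046 1" --pt "0.6288 -0.4615 0.0933 -0.4046 1" --pt "0.6288 -0.4615 0.0933 -0.4046 1" --pt "0.6288 -0.4615 0.0933 -0.4046 1" --pt "0.6288 -0.4615 0.0933 -0.4046 1" --pt "0.6288 -0.4615 0.0933 -0.4046 1" --pt "0.6288 -0.4615 0.0933 -0.4046 1" --squeeze 30

```text
time: 1.8
position: [0.5556, -0.0762, 0.3349]
tool_rot: [2.064, 2.367, -0.001]
ft_force: [-0.5, 0.4, 0.3]
grip_width: 0.999
grip_force: 0.0
```

```bash
python3 - <<'E'
from h import *
go((.5557,-.0742,.17,H),(.5557,-.0742,.072,H))
st=ctrl.get_state();p,d=ctrl.get_image("wrist");cv2.imwrite("pics/w1.png",p[...,::-1])
P=cloud("wrist",d,st);z=P[...,2]
for k,lo,hi,x,y in(("brick",.106,.115,.533,.084),("tin",.10,.11,.544,.009),("tube",.096,.107,.5557,-.0742),("hub",.041,.051,.603,-.026)):
    q=P[(z>lo)&(z<hi)&(np.hypot(P[...,0]-x,P[...,1]-y)<.04)]
    if len(q)>20:
        r=cv2.minAreaRect((q[:,:2]*1000).astype(np.float32));print(k,len(q),np.median(q[:,2]).round(4),np.round(r[0],1),np.round(r[1],1),round(r[2],1))
E
```

```text
grasp [ 0.5557 -0.0764  0.1714] th 1.7073 t 1.8 w 0.999
[0.0021 0.0003 0.0014] turn -0.003
[0.0022 0.0004 0.0994] turn -0.003
brick 344 0.1095 [535.3  61. ] [35.   3.6] 7.4
tin 4457 0.1051 [543.    9.3] [51.4 51.7] 19.0
tube 1426 0.102 [554.9 -73.9] [50.  50.8] 7.6
hub 1010 0.0464 [592.8 -26.8] [52.7 33.2] 8.8
```

View pics/w1.png

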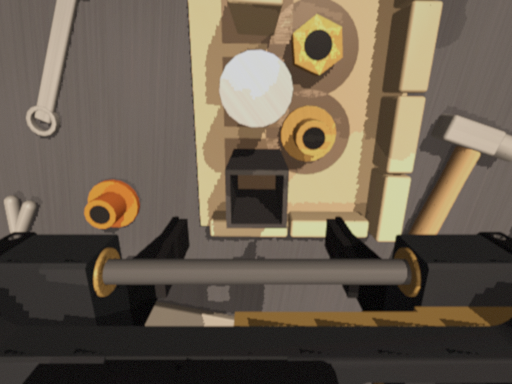

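The wrist view shows the tube (258,190) centred between the fingers, which straddle it front to back. Behind it are the tin (257,88), flange (312,135) and nut (318,43), and the measurements agree within 1 mm. Now I'll descend and grip.

To row units: 0.099 m is 0.132, 0.09 m is 0.12.

>>> advance --pt "0.0027 0 0.04 0 1" --pt "0.0027 0 0.08 0 1" --pt "0.0027 0 0.12 0 1" --pt "0.0027 0 0.132 0 1" --pt "0.0027 0 0.132 0 1" --pt "0.0027 0 0.132 0 0" --pt "0.0027 0 0.132 0 0" --pt "0.0027 0 0.132 0 0" --pt "0.0027 0 0.132 0 0" --pt "0.0027 0 0.132 0 0" --pt "0.0027 0 0.132 0 0" --pt "0.0027 0 0.132 0 0" --pt "0.0027 0 0.132 0 0" --squeeze 30

```text
time: 3.15
position: [0.5556, -0.0729, 0.236]
tool_rot: [-2.062, -2.37, 0.001]
ft_force: [-2.6, -0.3, 4.3]
grip_width: 0.572
grip_force: 30.0
```

```bash
python3 -c "
from h import *
go((.5557,-.0742,.21,H),(.437,-.3375,.21,B),(.437,-.3375,.073,B))"
```

```text
grasp [ 0.5556 -0.0729  0.0725] th 1.7097 t 3.15 w 0.572
[-1.300e-03 -1.000e-04 -1.375e-01] turn -0.0
[-0.2456 -0.1541 -0.1373] turn 1.794
[-0.2456 -0.1541 -0.0003] turn 1.794
```

To row units: -0.2456 m is -0.3275, -0.21 m is -0.28, 1.794 rad is 0.571.

>>> advance --pt "0 0 -0.0267 0 0" --pt "0 0 -0.0667 0 0" --pt "0 0 -0.12 0 0" --pt "0 0 -0.16 0 0" --pt "0 0 -0.184 0 0" --pt "-0.02 -0.0133 -0.184 0.0318 0" --pt "-0.0533 -0.0333 -0.184 0.0796 0" --pt "-0.0867 -0.0533 -0.184 0.1273 0" --pt "-0.12 -0.0747 -0.184 0.1751 0" --pt "-0.1533 -0.096 -0.184 0.2228 0" --pt "-0.1867 -0.1173 -0.184 0.2706 0" --pt "-0.22 -0.1387 -0.184 0.3183 0" --pt "-0.2533 -0.1587 -0.184 0.3661 0" --pt "-0.28 -0.176 -0.184 0.4138 0" --pt "-0.304 -0.1907 -0.184 0.4615 0" --pt "-0.32 -0.2013 -0.184 0.5093 0" --pt "-0.3275 -0.2055 -0.184 0.5507 0" --pt "-0.3275 -0.2055 -0.184 0.571 0" --pt "-0.3275 -0.2055 -0.184 0.571 0" --pt "-0.3275 -0.2055 -0.184 0.571 0"

```text
time: 5.15
position: [0.4371, -0.3369, 0.3726]
tool_rot: [-3.138, 0.129, 0.002]
ft_force: [0.9, -0.0, -5.0]
grip_width: 0.573
grip_force: 30.0
```

```bash
python3 -c "
from h import *
go((.437,-.3375,.0735,B))"
```

```text
grasp [ 0.4369 -0.3367  0.2091] th -0.082 t 5.15 w 0.573
[0.0004 0.0009 0.1356] turn 0.002
```

To row units: 0.1365 m is 0.182, 0.1345 m is 0.1793.

>>> advance --pt "0 0 0.04 0 0" --pt "0 0 0.0933 0 0" --pt "0 0 0.1333 0 0" --pt "0 0 0.16 0 0" --pt "0 0 0.1733 0 0" --pt "0 0 0.1793 0 0" --pt "0 0 0.182 0 0" --pt "0 0 0.182 0 0" --pt "0 0 0.182 0 0" --pt "0 0 0.182 0 0" --pt "0 0 0.182 0 1" --pt "0 0 0.182 0 1" --pt "0 0 0.182 0 1" --pt "0 0 0.182 0 1" --pt "0 0 0.182 0 1" --pt "0 0 0.182 0 1" --pt "0 0 0.182 0 1"

```text
time: 6.85
position: [0.4372, -0.3374, 0.2372]
tool_rot: [3.139, -0.132, -0.0]
ft_force: [0.7, 0.5, 0.3]
grip_width: 0.987
grip_force: 0.0
```

```bash
python3 -c "
from h import *
go((.437,-.3375,.18,B),(.5435,.0093,.18,H),(.5435,.0093,.075,H))"
```

```text
grasp [ 0.4372 -0.3374  0.0737] th -0.0842 t 6.85 w 0.987
[-1.000e-04  1.000e-04 -1.063e-01] turn -0.0
[ 0.0768 -0.3544 -0.1063] turn -1.794
[ 0.0768 -0.3544 -0.0013] turn -1.794
```

To row units: -0.3544 m is -0.4725, -0.18 m is -0.24, -1.794 rad is -0.571.

>>> advance --pt "0 0 -0.0533 0 1" --pt "0 0 -0.1067 0 1" --pt "0 0 -0.1413 0 1" --pt "0.0133 -0.04 -0.1413 -0.0414 1" --pt "0.02 -0.08 -0.1413 -0.0859 1" --pt "0.0267 -0.12 -0.1413 -0.1305 1" --pt "0.0333 -0.16 -0.1413 -0.1751 1" --pt "0.04 -0.2 -0.1413 -0.2196 1" --pt "0.0533 -0.24 -0.1413 -0.2642 1" --pt "0.06 -0.28 -0.1413 -0.3088 1" --pt "0.0667 -0.32 -0.1413 -0.3533 1" --pt "0.08 -0.36 -0.1413 -0.3979 1" --pt "0.0933 -0.4 -0.1413 -0.4425 1" --pt "0.0987 -0.44 -0.1413 -0.487 1" --pt "0.1024 -0.4667 -0.1413 -0.5316 1" --pt "0.1024 -0.4725 -0.1413 -0.571 1" --pt "0.1024 -0.4725 -0.1413 -0.571 1" --pt "0.1024 -0.4725 -0.1413 -0.571 1" --pt "0.1024 -0.4725 -0.1413 -0.571 1"

```text
time: 8.75
position: [0.5434, 0.0083, 0.3432]
tool_rot: [2.066, 2.366, -0.001]
ft_force: [-0.3, -0.9, 0.4]
grip_width: 1.0
grip_force: 0.0
```

```bash
python3 -c "
from h import *
go((.5435,.0093,.075,H))"
```

```text
grasp [0.5434 0.0082 0.1797] th 1.7061 t 8.75 w 1.0
[0.0011 0.0003 0.1047] turn -0.004
```

To row units: 0.1047 m is 0.1396, 0.103 m is 0.1373.

>>> advance --pt "0.0013 0 0.04 0 1" --pt "0.0013 0 0.08 0 1" --pt "0.0013 0 0.12 0 1" --pt "0.0013 0 0.1373 0 1" --pt "0.0013 0 0.1396 0 1" --pt "0.0013 0 0.1396 0 0" --pt "0.0013 0 0.1396 0 0" --pt "0.0013 0 0.1396 0 0" --pt "0.0013 0 0.1396 0 0" --pt "0.0013 0 0.1396 0 0" --pt "0.0013 0 0.1396 0 0" --pt "0.0013 0 0.1396 0 0" --squeeze 25

```text
time: 9.95
position: [0.5435, 0.0103, 0.2391]
tool_rot: [2.061, 2.37, -0.0]
ft_force: [-1.8, 0.0, 4.7]
grip_width: 0.614
grip_force: 25.0
```

```bash
python3 -c "
from h import *
go((.5557,-.0742,.21,H),(.5215,-.3445,.215,B),(.5215,-.3445,.075,B))"
```

```text
grasp [0.5435 0.0103 0.0756] th 1.7098 t 9.95 w 0.614
[-0.0854  0.0004 -0.1344] turn -0.0
[-0.3483 -0.0709 -0.1393] turn 1.794
[-0.3483 -0.071   0.0007] turn 1.794
```

To row units: -0.3483 m is -0.4644, -0.343 m is -0.4573, 1.794 rad is 0.571.

>>> advance --pt "0 0 -0.0267 0 0" --pt "0 0 -0.0667 0 0" --pt "0 0 -0.12 0 0" --pt "0 0 -0.16 0 0" --pt "0 0 -0.1867 0 0" --pt "-0.0267 -0.0067 -0.1867 0.0318 0" --pt "-0.0667 -0.0133 -0.1867 0.0764 0" --pt "-0.1067 -0.0213 -0.1867 0.121 0" --pt "-0.1533 -0.0307 -0.1867 0.1655 0" --pt "-0.2 -0.04 -0.1867 0.2101 0" --pt "-0.2467 -0.0493 -0.1867 0.2546 0" --pt "-0.2933 -0.0587 -0.1867 0.3024 0" --pt "-0.34 -0.068 -0.1867 0.3501 0" --pt "-0.38 -0.0773 -0.1867 0.3979 0" --pt "-0.4133 -0.084 -0.1867 0.4456 0" --pt "-0.44 -0.0893 -0.1867 0.4934 0" --pt "-0.4573 -0.0933 -0.1867 0.5411 0" --pt "-0.4644 -0.0947 -0.1867 0.571 0" --pt "-0.4644 -0.0947 -0.1867 0.571 0" --pt "-0.4644 -0.0947 -0.1867 0.571 0"

```text
time: 11.95
position: [0.5213, -0.3439, 0.3777]
tool_rot: [-3.138, 0.128, 0.002]
ft_force: [0.3, -0.3, -2.4]
grip_width: 0.617
grip_force: 25.0
```

```bash
python3 -c "
from h import *
go((.5215,-.3445,.0757,B))"
```

```text
grasp [ 0.5212 -0.3438  0.2142] th -0.0814 t 11.95 w 0.617
[0.0005 0.0009 0.1385] turn 0.003
```

To row units: 0.1385 m is 0.1847, 0.137 m is 0.1827.

>>> advance --pt "0 0 0.04 0 0" --pt "0 0 0.0933 0 0" --pt "0 0 0.1333 0 0" --pt "0 0 0.16 0 0" --pt "0 0 0.176 0 0" --pt "0 0 0.1827 0 0" --pt "0 0 0.1847 0 0" --pt "0 0 0.1847 0 0" --pt "0 0 0.1847 0 0" --pt "0 0 0.1847 0 0" --pt "0 0 0.1847 0 1" --pt "0 0 0.1847 0 1" --pt "0 0 0.1847 0 1" --pt "0 0 0.1847 0 1" --pt "0 0 0.1847 0 1" --pt "0 0 0.1847 0 1" --pt "0 0 0.1847 0 1"

```text
time: 13.65
position: [0.5213, -0.3445, 0.2401]
tool_rot: [3.139, -0.132, -0.0]
ft_force: [0.6, 0.4, -0.2]
grip_width: 0.992
grip_force: 0.0
```

```bash
python3 -c "
from h import *
go((.437,-.3375,.18,B),(.534,.084,.185,H),(.534,.084,.08,H))"
```

```text
grasp [ 0.5213 -0.3445  0.0766] th -0.0842 t 13.65 w 0.992
[-8.460e-02  1.000e-04 -1.034e-01] turn -0.0
[-0.0234 -0.4281 -0.1085] turn -1.794
[-0.0234 -0.4281 -0.0035] turn -1.794
```

To row units: -0.4281 m is -0.5708, -0.42 m is -0.56, -1.794 rad is -0.571.

>>> advance --pt "0 0 -0.0533 0 1" --pt "0 0 -0.1067 0 1" --pt "0 0 -0.144 0 1" --pt "0 -0.04 -0.144 -0.0414 1" --pt "-0.004 -0.0867 -0.144 -0.0859 1" --pt "-0.0067 -0.1333 -0.144 -0.1305 1" --pt "-0.0107 -0.1867 -0.144 -0.1751 1" --pt "-0.0133 -0.24 -0.144 -0.2196 1" --pt "-0.016 -0.2933 -0.144 -0.2642 1" --pt "-0.0187 -0.3467 -0.144 -0.3088 1" --pt "-0.0213 -0.4 -0.144 -0.3533 1" --pt "-0.024 -0.4533 -0.144 -0.3979 1" --pt "-0.0267 -0.4933 -0.144 -0.4425 1" --pt "-0.0293 -0.5333 -0.144 -0.487 1" --pt "-0.0312 -0.56 -0.144 -0.5316 1" --pt "-0.0312 -0.5708 -0.144 -0.571 1" --pt "-0.0312 -0.5708 -0.144 -0.571 1" --pt "-0.0312 -0.5708 -0.144 -0.571 1" --pt "-0.0312 -0.5708 -0.144 -0.571 1"

```text
time: 15.55
position: [0.5341, 0.0829, 0.3479]
tool_rot: [2.066, 2.366, -0.001]
ft_force: [-0.2, -0.8, 0.0]
grip_width: 0.998
grip_force: 0.0
```

```bash
python3 -c "
from h import *
go((.534,.084,.08,H))"
```

```text
grasp [0.5341 0.0828 0.1844] th 1.7061 t 15.55 w 0.998
[1.200e-03 1.000e-04 1.044e-01] turn -0.004
```

To row units: 0.1045 m is 0.1393, 0.103 m is 0.1373.

>>> advance --pt "0.0013 0 0.04 0 1" --pt "0.0013 0 0.08 0 1" --pt "0.0013 0 0.12 0 1" --pt "0.0013 0 0.1373 0 1" --pt "0.0013 0 0.1393 0 1" --pt "0.0013 0 0.1393 0 0" --pt "0.0013 0 0.1393 0 0" --pt "0.0013 0 0.1393 0 0" --pt "0.0013 0 0.1393 0 0" --pt "0.0013 0 0.1393 0 0" --pt "0.0013 0 0.1393 0 0" --pt "0.0013 0 0.1393 0 0" --pt "0.0013 0 0.1393 0 0" --pt "0.0013 0 0.1393 0 0" --squeeze 25

```text
time: 16.95
position: [0.5338, 0.0851, 0.2435]
tool_rot: [2.062, 2.37, -0.0]
ft_force: [0.7, 0.4, -0.0]
grip_width: 0.422
grip_force: 24.4
```

```bash
python3 -c "
from h import *
go((.606,-.3515,.215,B),(.606,-.3515,.08,B))"
```

```text
grasp [0.5338 0.085  0.08  ] th 1.7098 t 16.95 w 0.422
[-0.4423  0.011  -0.1349] turn 1.794
[-4.423e-01  1.100e-02  1.000e-04] turn 1.794
```

To row units: -0.4423 m is -0.5897, -0.138 m is -0.184, 1.794 rad is 0.571.

>>> advance --pt "0 0 -0.0267 0 0" --pt "0 0 -0.0667 0 0" --pt "0 0 -0.12 0 0" --pt "0 0 -0.16 0 0" --pt "0 0 -0.184 0 0" --pt "-0.0333 0 -0.184 0.0318 0" --pt "-0.08 0.0013 -0.184 0.0764 0" --pt "-0.1333 0.0027 -0.184 0.121 0" --pt "-0.1867 0.004 -0.184 0.1655 0" --pt "-0.2467 0.0053 -0.184 0.2101 0" --pt "-0.3067 0.0067 -0.184 0.2546 0" --pt "-0.3667 0.008 -0.184 0.3024 0" --pt "-0.4267 0.0093 -0.184 0.3501 0" --pt "-0.48 0.0107 -0.184 0.3979 0" --pt "-0.5267 0.012 -0.184 0.4456 0" --pt "-0.56 0.0133 -0.184 0.4934 0" --pt "-0.5813 0.0147 -0.184 0.5411 0" --pt "-0.5897 0.0147 -0.184 0.571 0" --pt "-0.5897 0.0147 -0.184 0.571 0" --pt "-0.5897 0.0147 -0.184 0.571 0"

```text
time: 18.95
position: [0.606, -0.3508, 0.3807]
tool_rot: [-3.138, 0.128, 0.002]
ft_force: [-0.0, 0.6, -2.4]
grip_width: 0.418
grip_force: 24.4
```

```bash
python3 -c "
from h import *
go((.606,-.3515,.0805,B))"
```

```text
grasp [ 0.6059 -0.3506  0.2172] th -0.0814 t 18.95 w 0.418
[0.0004 0.001  0.1367] turn 0.003
```

To row units: 0.137 m is 0.1827, 0.135 m is 0.18.

>>> advance --pt "0 0 0.04 0 0" --pt "0 0 0.0933 0 0" --pt "0 0 0.1333 0 0" --pt "0 0 0.16 0 0" --pt "0 0 0.1747 0 0" --pt "0 0 0.18 0 0" --pt "0 0 0.1827 0 0" --pt "0 0 0.1827 0 0" --pt "0 0 0.1827 0 0" --pt "0 0 0.1827 0 0" --pt "0 0 0.1827 0 1" --pt "0 0 0.1827 0 1" --pt "0 0 0.1827 0 1" --pt "0 0 0.1827 0 1" --pt "0 0 0.1827 0 1" --pt "0 0 0.1827 0 1" --pt "0 0 0.1827 0 1"

```text
time: 20.65
position: [0.606, -0.3514, 0.2445]
tool_rot: [3.139, -0.132, -0.0]
ft_force: [-1.1, 0.2, 0.0]
grip_width: 0.953
grip_force: 0.0
```

```bash
python3 - <<'E'
from h import *
go((.437,-.3375,.18,B),(.604,-.0258,.185,H),(.604,-.0258,.041,H))
p,d=ctrl.get_image("top");cv2.imwrite("pics/t2.png",cv2.resize(p[90:280,180:450,::-1],None,fx=2.5,fy=2.5))
E
```

```text
grasp [ 0.606  -0.3514  0.081 ] th -0.0842 t 20.65 w 0.953
[-0.1696  0.0003 -0.0989] turn -0.0
[-0.0294 -0.3243 -0.104 ] turn -1.794
[-0.0294 -0.3243  0.04  ] turn -1.794
```

View pics/t2.png

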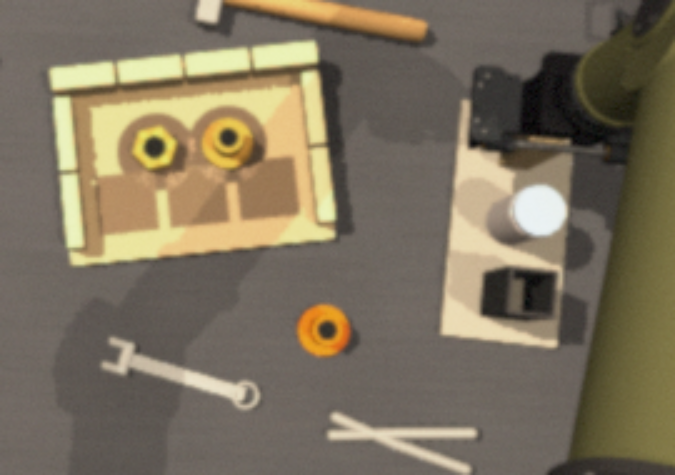

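The crop shows the tin (538,211) and tube (520,292) standing on the board, and the brick under the gripper (530,130). The flange (228,143) and nut (155,148) haven't moved. Next is the flange.

To row units: -0.3243 m is -0.4324, -0.018 m is -0.024, -1.794 rad is -0.571.

>>> advance --pt "0 0 -0.0533 0 1" --pt "0 0 -0.1067 0 1" --pt "0 0 -0.1387 0 1" --pt "0 -0.0267 -0.1387 -0.0414 1" --pt "-0.004 -0.06 -0.1387 -0.0859 1" --pt "-0.0067 -0.1 -0.1387 -0.1305 1" --pt "-0.0107 -0.14 -0.1387 -0.1751 1" --pt "-0.0133 -0.18 -0.1387 -0.2196 1" --pt "-0.016 -0.22 -0.1387 -0.2642 1" --pt "-0.02 -0.26 -0.1387 -0.3088 1" --pt "-0.024 -0.3 -0.1387 -0.3533 1" --pt "-0.028 -0.34 -0.1387 -0.3979 1" --pt "-0.032 -0.3733 -0.1387 -0.4425 0.7" --pt "-0.036 -0.4 -0.1387 -0.487 0.7" --pt "-0.0392 -0.424 -0.1387 -0.5316 0.7" --pt "-0.0392 -0.4324 -0.1387 -0.571 0.7" --pt "-0.0392 -0.4324 -0.1387 -0.571 0.7" --pt "-0.0392 -0.4324 -0.1387 -0.571 0.7" --pt "-0.0392 -0.4324 -0.1387 -0.571 0.7"

```text
time: 22.6
position: [0.604, -0.0269, 0.3485]
tool_rot: [2.066, 2.366, -0.001]
ft_force: [-0.1, -0.6, -0.9]
grip_width: 0.704
grip_force: 0.0
```

```bash
python3 - <<'E'
from h import *
go((.604,-.0258,.041,H))
st=ctrl.get_state();p,d=ctrl.get_image("wrist");cv2.imwrite("pics/w3.png",p[...,::-1])
P=cloud("wrist",d,st);z=P[...,2]
q=P[(z>.041)&(z<.051)&(np.hypot(P[...,0]-.603,P[...,1]+.026)<.025)];c,r=cv2.minEnclosingCircle((q[:,:2]*1000).astype(np.float32));print(np.median(q[:,2]),q.mean(0),c,r)
q=P[(z>.0155)&(z<.021)&(np.hypot(P[...,0]-.603,P[...,1]+.026)<.04)];c,r=cv2.minEnclosingCircle((q[:,:2]*1000).astype(np.float32));print(np.median(q[:,2]),c,r)
E
```

```text
grasp [ 0.604 -0.027  0.185] th 1.7062 t 22.6 w 0.704
[0.0013 0.0002 0.144 ] turn -0.004
0.0463391135657121 [ 0.60263411 -0.02480152  0.04629367] (602.6446533203125, -25.587451934814453) 17.011428833007812
0.01821660198214814 (602.843505859375, -25.711212158203125) 29.00130844116211
```

View pics/w3.png

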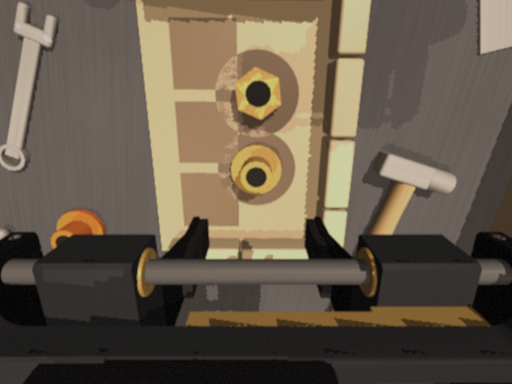

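The wrist view shows the flange hub (255,177) centred between the fingers, the bays empty and the nut (258,93) clear. The hub centre is at (0.6027, -0.0256) with its top at 46 mm, as expected.

To row units: 0.144 m is 0.192, 0.13 m is 0.1733.

>>> advance --pt "0.002 -0.0013 0.0533 0 0.7" --pt "0.002 -0.0013 0.1067 0 0.7" --pt "0.002 -0.0013 0.1467 0 0.7" --pt "0.002 -0.0013 0.1733 0 0.7" --pt "0.002 -0.0013 0.1867 0 0.7" --pt "0.002 -0.0013 0.192 0 0.7" --pt "0.002 -0.0013 0.192 0 0.7" --pt "0.002 -0.0013 0.192 0 0" --pt "0.002 -0.0013 0.192 0 0" --pt "0.002 -0.0013 0.192 0 0" --pt "0.002 -0.0013 0.192 0 0" --pt "0.002 -0.0013 0.192 0 0" --pt "0.002 -0.0013 0.192 0 0" --pt "0.002 -0.0013 0.192 0 0" --pt "0.002 -0.0013 0.192 0 0" --squeeze 35

```text
time: 24.15
position: [0.6029, -0.0245, 0.205]
tool_rot: [2.061, 2.37, -0.0]
ft_force: [-2.4, -0.8, 4.7]
grip_width: 0.384
grip_force: 35.0
```

```bash
python3 - <<'E'
from h import *
go((.6027,-.0257,.13,H),(.4948,.3402,.13,H),(.4948,.3402,.065,H))
E
```

```text
grasp [ 0.603  -0.0246  0.0415] th 1.7098 t 24.15 w 0.384
[-0.0011 -0.0004 -0.0885] turn -0.0
[ 0.3762 -0.0566 -0.0887] turn -0.0
[ 0.3762 -0.0566 -0.0237] turn -0.0
```

To row units: 0.377 m is 0.5027, -0.024 m is -0.032.

>>> advance --pt "0 0 -0.0133 0 0" --pt "0 0 -0.04 0 0" --pt "0 0 -0.08 0 0" --pt "0 0 -0.1067 0 0" --pt "0 0 -0.1187 0 0" --pt "0.0267 -0.004 -0.1187 0 0" --pt "0.0667 -0.0093 -0.1187 0 0" --pt "0.1133 -0.0173 -0.1187 0 0" --pt "0.16 -0.024 -0.1187 0 0" --pt "0.2133 -0.032 -0.1187 0 0" --pt "0.2667 -0.04 -0.1187 0 0" --pt "0.32 -0.048 -0.1187 0 0" --pt "0.3733 -0.056 -0.1187 0 0" --pt "0.42 -0.0627 -0.1187 0 0" --pt "0.46 -0.0693 -0.1187 0 0" --pt "0.488 -0.0733 -0.1187 0 0" --pt "0.5027 -0.0755 -0.1187 0 0" --pt "0.5027 -0.0755 -0.1187 0 0" --pt "0.5027 -0.0755 -0.1187 0 0" --pt "0.5027 -0.0755 -0.1187 0 0"

```text
time: 26.15
position: [0.4955, 0.3392, 0.2931]
tool_rot: [2.064, 2.367, -0.002]
ft_force: [-0.5, -1.2, -2.1]
grip_width: 0.38
grip_force: 35.0
```

```bash
python3 - <<'E'
from h import *
go((.495,.3411,.0665,H))
E
```

```text
grasp [0.4955 0.3389 0.1296] th 1.7071 t 26.15 w 0.38
[ 0.0023 -0.0002  0.0631] turn -0.003
```

To row units: 0.0645 m is 0.086, 0.063 m is 0.084.

>>> advance --pt "0.0013 0 0.0267 0 0" --pt "0.0027 0 0.0533 0 0" --pt "0.0027 0 0.0693 0 0" --pt "0.0027 0 0.08 0 0" --pt "0.0027 0 0.084 0 0" --pt "0.0027 0 0.086 0 0" --pt "0.0027 0 0.086 0 0" --pt "0.0027 0 0.086 0 0" --pt "0.0027 0 0.086 0 0"

```text
time: 27.05
position: [0.4944, 0.3432, 0.2296]
tool_rot: [2.061, 2.37, 0.001]
ft_force: [-0.9, -0.2, -2.8]
grip_width: 0.382
grip_force: 35.0
```

To row units: -0.12 m is -0.16, -0.08 m is -0.1067.

>>> advance --pt "-0.0013 0 0.0009 0 0" --pt "-0.0013 0 0.0009 0 0" --pt "-0.0013 0 0.0009 0 0.7" --pt "-0.0013 0 0.0009 0 0.7" --pt "-0.0013 0 0.0009 0 0.7" --pt "-0.0013 0 0.0009 0 0.7" --pt "-0.0013 0 0.0009 0 0.7" --pt "-0.0013 0 0.0009 0 0.7" --pt "-0.0013 0 -0.0533 0 0.7" --pt "-0.0013 0 -0.1067 0 0.7" --pt "-0.0013 0 -0.16 0 0.7" --pt "-0.0013 0 -0.16 0 0.7"

```text
time: 28.25
position: [0.4953, 0.3439, 0.3552]
tool_rot: [2.06, 2.368, 0.016]
ft_force: [0.0, 0.2, -0.1]
grip_width: 0.699
grip_force: 0.0
```

```bash
python3 - <<'E'
from h import *
p,d=ctrl.get_image("top");P=cloud("top",d);z=P[...,2]
cv2.imwrite("pics/t4.png",cv2.resize(p[100:270,80:420,::-1],None,fx=2.3,fy=2.3))
st=ctrl.get_state();p,d=ctrl.get_image("wrist");cv2.imwrite("pics/w4.png",p[...,::-1]);W=cloud("wrist",d,st)
def circ(P,lo,hi,x,y,r):
    q=P[(P[...,2]>lo)&(P[...,2]<hi)&(np.hypot(P[...,0]-x,P[...,1]-y)<r)]
    if len(q)<10: return None
    c,rr=cv2.minEnclosingCircle((q[:,:2]*1000).astype(np.float32));return len(q),np.round(c,1),round(rr,1),np.median(q[:,2]).round(4)
for n,Q in(("top",P),("wrist",W)):
    print(n,"hub",circ(Q,.064,.08,.495,.341,.03),"disc",circ(Q,.039,.048,.495,.341,.05),"tt",circ(Q,.031,.037,.495,.341,.1))
    for k,zt,x,y in(("tube",.102,.437,-.3375),("tin",.105,.5213,-.3445),("brick",.11,.606,-.3514)):
        q=Q[(abs(Q[...,2]-zt)<.005)&(np.hypot(Q[...,0]-x,Q[...,1]-y)<.04)]
        if len(q)>20:r=cv2.minAreaRect((q[:,:2]*1000).astype(np.float32));print(k,np.round(r[0],1),np.round(r[1],1),round(r[2],1))
go((.606,-.3514,.185,B),(.606,-.3514,.081,B))
E
```

```text
top hub (126, array([495.2, 340. ]), 16.6, np.float64(0.0698)) disc (190, array([497.8, 331.6]), 41.1, np.float64(0.0421)) tt (966, array([494.6, 339.6]), 62.2, np.float64(0.0342))
tube [ 437.3 -338.4] [52.1 50.2] 85.9
tin [ 521.6 -344.8] [49.2 51.4] 1.8
brick [ 606.3 -351.9] [35.9 49.7] 82.4
wrist hub (910, array([494.4, 341.7]), 17.0, np.float64(0.0704)) disc (1159, array([494.5, 341.6]), 28.8, np.float64(0.0422)) tt (7339, array([494.3, 340.5]), 62.0, np.float64(0.0345))
grasp [0.4948 0.3423 0.1865] th 1.7097 t 28.35 w 0.699
[-0.7024  0.0141  0.0013] turn 1.794
[-0.7025  0.0138  0.1053] turn 1.794
```

View pics/t4.png

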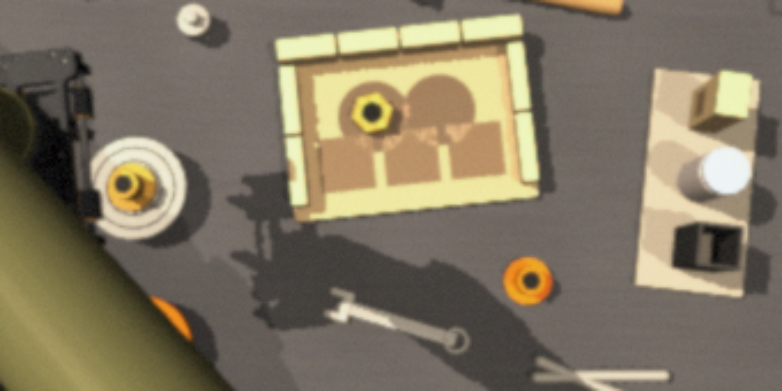

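The crop shows the flange (130,187) centred on the turntable's circles, measured within 1.5 mm. The brick (722,100), tin (725,172) and tube (708,247) stand on the board. Now I'll put them back, starting with the brick.

To row units: -0.7024 m is -0.9365, -0.685 m is -0.9133, 1.794 rad is 0.571.

>>> advance --pt "-0.04 0 0 0.0318 1" --pt "-0.1 0.0013 0 0.07 1" --pt "-0.16 0.0027 0 0.1082 1" --pt "-0.22 0.004 0 0.1464 1" --pt "-0.28 0.0053 0 0.1846 1" --pt "-0.34 0.0067 0 0.2228 1" --pt "-0.4 0.008 0 0.261 1" --pt "-0.46 0.0093 0 0.2992 1" --pt "-0.52 0.0107 0 0.3374 1" --pt "-0.58 0.012 0 0.3756 1" --pt "-0.64 0.0133 0 0.4138 1" --pt "-0.7 0.0147 0 0.452 1" --pt "-0.76 0.016 0 0.4902 1" --pt "-0.82 0.0173 0 0.5284 1" --pt "-0.8733 0.018 0 0.5602 1" --pt "-0.9133 0.0187 0 0.571 1" --pt "-0.9365 0.0187 0 0.571 1" --pt "-0.9365 0.0187 0 0.571 1" --pt "-0.9365 0.0187 0 0.571 1" --pt "-0.9365 0.0187 0 0.571 1"

```text
time: 30.35
position: [0.6059, -0.3495, 0.3483]
tool_rot: [-3.137, 0.128, 0.002]
ft_force: [0.4, -0.6, 0.4]
grip_width: 1.0
grip_force: 0.0
```

```bash
python3 - <<'E'
from h import *
go((.606,-.3514,.081,B))
E
```

```text
grasp [ 0.6057 -0.3492  0.1848] th -0.0817 t 30.35 w 1.0
[0.0005 0.0023 0.1038] turn 0.002
```

To row units: 0.104 m is 0.1387, 0.103 m is 0.1373.

>>> advance --pt "0 0.0013 0.04 0 1" --pt "0 0.0013 0.08 0 1" --pt "0 0.0013 0.12 0 1" --pt "0 0.0013 0.1373 0 1" --pt "0 0.0013 0.1387 0 1" --pt "0 0.0013 0.1387 0 0" --pt "0 0.0013 0.1387 0 0" --pt "0 0.0013 0.1387 0 0" --pt "0 0.0013 0.1387 0 0" --pt "0 0.0013 0.1387 0 0" --pt "0 0.0013 0.1387 0 0" --pt "0 0.0013 0.1387 0 0" --pt "0 0.0013 0.1387 0 0" --pt "0 0.0013 0.1387 0 0" --squeeze 25

```text
time: 31.75
position: [0.6055, -0.3526, 0.2451]
tool_rot: [-3.139, 0.132, 0.0]
ft_force: [-0.4, -0.4, 1.6]
grip_width: 0.417
grip_force: 24.6
```

```bash
python3 - <<'E'
from h import *
go((.5338,.0850,.217,H),(.5338,.0850,.081,H))
E
```

```text
grasp [ 0.6055 -0.3526  0.0816] th -0.0841 t 31.75 w 0.417
[-0.1082 -0.43   -0.1354] turn -1.794
[-0.1082 -0.43    0.0006] turn -1.794
```

To row units: -0.43 m is -0.5733, -0.422 m is -0.5627, -1.794 rad is -0.571.

>>> advance --pt "0 0 -0.0267 0 0" --pt "0 0 -0.0667 0 0" --pt "0 0 -0.12 0 0" --pt "0 0 -0.16 0 0" --pt "0 0 -0.1827 0 0" --pt "-0.008 -0.0333 -0.1827 -0.0318 0" --pt "-0.02 -0.08 -0.1827 -0.0764 0" --pt "-0.0333 -0.1333 -0.1827 -0.121 0" --pt "-0.0467 -0.1867 -0.1827 -0.1655 0" --pt "-0.06 -0.24 -0.1827 -0.2101 0" --pt "-0.0747 -0.2973 -0.1827 -0.2546 0" --pt "-0.0893 -0.3547 -0.1827 -0.3024 0" --pt "-0.104 -0.4133 -0.1827 -0.3501 0" --pt "-0.1173 -0.4667 -0.1827 -0.3979 0" --pt "-0.128 -0.5093 -0.1827 -0.4456 0" --pt "-0.136 -0.5413 -0.1827 -0.4934 0" --pt "-0.1413 -0.5627 -0.1827 -0.5411 0" --pt "-0.1443 -0.5733 -0.1827 -0.571 0" --pt "-0.1443 -0.5733 -0.1827 -0.571 0" --pt "-0.1443 -0.5733 -0.1827 -0.571 0"

```text
time: 33.75
position: [0.5338, 0.0844, 0.3817]
tool_rot: [2.065, 2.368, -0.001]
ft_force: [0.8, -0.2, -2.0]
grip_width: 0.418
grip_force: 24.6
```

```bash
python3 - <<'E'
from h import *
go((.5338,.0850,.081,H))
E
```

```text
grasp [0.5337 0.0843 0.2182] th 1.7073 t 33.75 w 0.418
[0.0008 0.0003 0.1372] turn -0.003
```

To row units: 0.1375 m is 0.1833, 0.136 m is 0.1813.

>>> advance --pt "0 0 0.04 0 0" --pt "0 0 0.0933 0 0" --pt "0 0 0.1333 0 0" --pt "0 0 0.16 0 0" --pt "0 0 0.176 0 0" --pt "0 0 0.1813 0 0" --pt "0 0 0.1833 0 0" --pt "0 0 0.1833 0 0" --pt "0 0 0.1833 0 0" --pt "0 0 0.1833 0 0" --pt "0 0 0.1833 0 1" --pt "0 0 0.1833 0 1" --pt "0 0 0.1833 0 1" --pt "0 0 0.1833 0 1" --pt "0 0 0.1833 0 1" --pt "0 0 0.1833 0 1" --pt "0 0 0.1833 0 1"

```text
time: 35.45
position: [0.5338, 0.0849, 0.2445]
tool_rot: [2.062, 2.37, -0.0]
ft_force: [0.3, -0.2, 0.0]
grip_width: 0.946
grip_force: 0.0
```

```bash
python3 - <<'E'
from h import *
go((.5213,-.3445,.182,B),(.5213,-.3445,.0766,B))
E
```

```text
grasp [0.5338 0.0849 0.081 ] th 1.7098 t 35.45 w 0.946
[-0.4236 -0.0719 -0.101 ] turn 1.794
[-0.4236 -0.0719  0.0044] turn 1.794
```

To row units: -0.4236 m is -0.5648, -0.412 m is -0.5493, 1.794 rad is 0.571.

>>> advance --pt "0 0 -0.0533 0 1" --pt "0 0 -0.1067 0 1" --pt "0 0 -0.1347 0 1" --pt "-0.0333 -0.0067 -0.1347 0.0318 1" --pt "-0.08 -0.0133 -0.1347 0.0764 1" --pt "-0.1333 -0.0227 -0.1347 0.121 1" --pt "-0.1867 -0.032 -0.1347 0.1655 1" --pt "-0.24 -0.04 -0.1347 0.2101 1" --pt "-0.2933 -0.0493 -0.1347 0.2546 1" --pt "-0.3467 -0.0587 -0.1347 0.3024 1" --pt "-0.4 -0.068 -0.1347 0.3501 1" --pt "-0.4533 -0.0773 -0.1347 0.3979 1" --pt "-0.4933 -0.084 -0.1347 0.4456 1" --pt "-0.5267 -0.0893 -0.1347 0.4934 1" --pt "-0.5493 -0.0933 -0.1347 0.5411 1" --pt "-0.5648 -0.096 -0.1347 0.571 1" --pt "-0.5648 -0.096 -0.1347 0.571 1" --pt "-0.5648 -0.096 -0.1347 0.571 1" --pt "-0.5648 -0.096 -0.1347 0.571 1"

```text
time: 37.35
position: [0.5216, -0.3433, 0.3455]
tool_rot: [-3.138, 0.127, -0.0]
ft_force: [-0.5, 0.3, 0.3]
grip_width: 1.002
grip_force: 0.0
```

```bash
python3 - <<'E'
from h import *
go((.5213,-.3445,.0766,B))
E
```

```text
grasp [ 0.5216 -0.3432  0.182 ] th -0.0809 t 37.35 w 1.002
[-0.0002  0.0014  0.1054] turn 0.003
```

>>> advance --pt "0 0 0.04 0 1" --pt "0 0 0.08 0 1" --pt "0 0 0.12 0 1" --pt "0 0 0.1373 0 1" --pt "0 0 0.1407 0 1" --pt "0 0 0.1407 0 0" --pt "0 0 0.1407 0 0" --pt "0 0 0.1407 0 0" --pt "0 0 0.1407 0 0" --pt "0 0 0.1407 0 0" --pt "0 0 0.1407 0 0" --pt "0 0 0.1407 0 0" --pt "0 0 0.1407 0 0" --squeeze 25

```text
time: 38.65
position: [0.5214, -0.3447, 0.2407]
tool_rot: [3.138, -0.132, 0.001]
ft_force: [-0.6, -0.1, 4.9]
grip_width: 0.614
grip_force: 25.0
```

```bash
python3 - <<'E'
from h import *
go((.5435,.0103,.215,H),(.5435,.0103,.0766,H))
E
```

```text
grasp [ 0.5215 -0.3448  0.0772] th -0.0843 t 38.65 w 0.614
[-0.0079 -0.3556 -0.138 ] turn -1.794
[-0.008  -0.3557  0.0004] turn -1.794
```

The rows are not in the units I measure in: shifts go in shares of 0.75 m and turns go in shares of pi rad. I convert before sending: -0.3556 m is -0.4741, -0.35 m is -0.4667, -1.794 rad is -0.571.

>>> advance --pt "0 0 -0.0267 0 0" --pt "0 0 -0.0667 0 0" --pt "0 0 -0.12 0 0" --pt "0 0 -0.16 0 0" --pt "0 0 -0.184 0 0" --pt "0 -0.0267 -0.184 -0.0318 0" --pt "-0.0013 -0.0667 -0.184 -0.0764 0" --pt "-0.0027 -0.1067 -0.184 -0.121 0" --pt "-0.004 -0.1533 -0.184 -0.1655 0" --pt "-0.0053 -0.2 -0.184 -0.2101 0" --pt "-0.0053 -0.2467 -0.184 -0.2546 0" --pt "-0.0067 -0.2933 -0.184 -0.3024 0" --pt "-0.008 -0.34 -0.184 -0.3501 0" --pt "-0.008 -0.3827 -0.184 -0.3979 0" --pt "-0.0093 -0.4187 -0.184 -0.4456 0" --pt "-0.0107 -0.448 -0.184 -0.4934 0" --pt "-0.0107 -0.4667 -0.184 -0.5411 0" --pt "-0.0107 -0.4741 -0.184 -0.571 0" --pt "-0.0107 -0.4741 -0.184 -0.571 0" --pt "-0.0107 -0.4741 -0.184 -0.571 0"

```text
time: 40.65
position: [0.5429, 0.01, 0.3773]
tool_rot: [-2.064, -2.367, 0.002]
ft_force: [-0.2, 0.0, -2.2]
grip_width: 0.615
grip_force: 25.0
```

```bash
python3 - <<'E'
from h import *
go((.5435,.0103,.0766,H))
E
```

```text
grasp [0.5427 0.0099 0.2138] th 1.7073 t 40.65 w 0.615
[0.0003 0.001  0.1372] turn -0.003
```

To row units: 0.1375 m is 0.1833, 0.136 m is 0.1813.

>>> advance --pt "0 0.0013 0.04 0 0" --pt "0 0.0013 0.0933 0 0" --pt "0 0.0013 0.1333 0 0" --pt "0 0.0013 0.16 0 0" --pt "0 0.0013 0.176 0 0" --pt "0 0.0013 0.1813 0 0" --pt "0 0.0013 0.1833 0 0" --pt "0 0.0013 0.1833 0 0" --pt "0 0.0013 0.1833 0 0" --pt "0 0.0013 0.1833 0 0" --pt "0 0.0013 0.1833 0 1" --pt "0 0.0013 0.1833 0 1" --pt "0 0.0013 0.1833 0 1" --pt "0 0.0013 0.1833 0 1" --pt "0 0.0013 0.1833 0 1" --pt "0 0.0013 0.1833 0 1" --pt "0 0.0013 0.1833 0 1"

```text
time: 42.35
position: [0.5441, 0.0106, 0.2405]
tool_rot: [2.062, 2.37, -0.0]
ft_force: [0.5, 0.5, 0.5]
grip_width: 0.998
grip_force: 0.0
```

```bash
python3 - <<'E'
from h import *
go((.4372,-.3374,.18,B),(.4372,-.3374,.0737,B))
E
```

```text
grasp [0.5441 0.0106 0.077 ] th 1.7098 t 42.35 w 0.998
[-0.3298 -0.1541 -0.103 ] turn 1.794
[-0.3298 -0.1541  0.0033] turn 1.794
```

To row units: -0.3298 m is -0.4397, -0.32 m is -0.4267, 1.794 rad is 0.571.

>>> advance --pt "0 0 -0.0533 0 1" --pt "0 0 -0.1067 0 1" --pt "0 0 -0.1387 0 1" --pt "-0.0267 -0.0133 -0.1387 0.0318 1" --pt "-0.0627 -0.0293 -0.1387 0.0764 1" --pt "-0.1 -0.0467 -0.1387 0.121 1" --pt "-0.14 -0.0653 -0.1387 0.1655 1" --pt "-0.18 -0.084 -0.1387 0.2101 1" --pt "-0.22 -0.1027 -0.1387 0.2546 1" --pt "-0.2667 -0.124 -0.1387 0.3024 1" --pt "-0.3067 -0.1427 -0.1387 0.3501 1" --pt "-0.3467 -0.1613 -0.1387 0.3979 1" --pt "-0.38 -0.1773 -0.1387 0.4456 1" --pt "-0.4067 -0.1893 -0.1387 0.4934 1" --pt "-0.4267 -0.2 -0.1387 0.5411 1" --pt "-0.4397 -0.2053 -0.1387 0.571 1" --pt "-0.4397 -0.2053 -0.1387 0.571 1" --pt "-0.4397 -0.2053 -0.1387 0.571 1" --pt "-0.4397 -0.2053 -0.1387 0.571 1"

```text
time: 44.25
position: [0.4378, -0.3363, 0.3446]
tool_rot: [-3.139, 0.127, -0.0]
ft_force: [-0.2, 0.1, -0.4]
grip_width: 1.0
grip_force: 0.0
```

```bash
python3 - <<'E'
from h import *
go((.4372,-.3374,.0737,B))
E
```

```text
grasp [ 0.4378 -0.3362  0.1811] th -0.081 t 44.25 w 1.0
[-0.0005  0.0013  0.1074] turn 0.003
```

To row units: 0.1075 m is 0.1433, 0.104 m is 0.1387.

>>> advance --pt "0 0 0.04 0 1" --pt "0 0 0.08 0 1" --pt "0 0 0.12 0 1" --pt "0 0 0.1387 0 1" --pt "0 0 0.1433 0 1" --pt "0 0 0.1433 0 0" --pt "0 0 0.1433 0 0" --pt "0 0 0.1433 0 0" --pt "0 0 0.1433 0 0" --pt "0 0 0.1433 0 0" --pt "0 0 0.1433 0 0" --pt "0 0 0.1433 0 0" --pt "0 0 0.1433 0 0" --squeeze 30

```text
time: 45.55
position: [0.4374, -0.3376, 0.2375]
tool_rot: [3.138, -0.132, 0.001]
ft_force: [-0.1, 0.2, 1.7]
grip_width: 0.573
grip_force: 30.0
```

```bash
python3 - <<'E'
from h import *
go((.5556,-.0729,.212,H),(.5556,-.0729,.0735,H))
E
```

```text
grasp [ 0.4375 -0.3377  0.074 ] th -0.0843 t 45.55 w 0.573
[ 0.0955 -0.2737 -0.1381] turn -1.794
[ 0.0954 -0.2738  0.0004] turn -1.794
```

To row units: -0.2737 m is -0.3649, -0.27 m is -0.36, -1.794 rad is -0.571.

>>> advance --pt "0 0 -0.0267 0 0" --pt "0 0 -0.0667 0 0" --pt "0 0 -0.12 0 0" --pt "0 0 -0.16 0 0" --pt "0 0 -0.184 0 0" --pt "0.0067 -0.02 -0.184 -0.0318 0" --pt "0.0187 -0.0533 -0.184 -0.0764 0" --pt "0.0307 -0.0867 -0.184 -0.121 0" --pt "0.0427 -0.1227 -0.184 -0.1655 0" --pt "0.0547 -0.1573 -0.184 -0.2101 0" --pt "0.0667 -0.192 -0.184 -0.2546 0" --pt "0.08 -0.2293 -0.184 -0.3024 0" --pt "0.092 -0.264 -0.184 -0.3501 0" --pt "0.104 -0.2973 -0.184 -0.3979 0" --pt "0.1133 -0.324 -0.184 -0.4456 0" --pt "0.1213 -0.3467 -0.184 -0.4934 0" --pt "0.1253 -0.36 -0.184 -0.5411 0" --pt "0.1273 -0.3649 -0.184 -0.571 0" --pt "0.1273 -0.3649 -0.184 -0.571 0" --pt "0.1273 -0.3649 -0.184 -0.571 0"

```text
time: 47.55
position: [0.555, -0.073, 0.3739]
tool_rot: [-2.064, -2.366, 0.002]
ft_force: [0.9, -0.5, -5.2]
grip_width: 0.572
grip_force: 30.0
```

```bash
python3 - <<'E'
from h import *
go((.5556,-.0729,.0737,H))
E
```

```text
grasp [ 0.5546 -0.073   0.2104] th 1.7073 t 47.55 w 0.572
[-1.000e-04  1.300e-03  1.367e-01] turn -0.003
```

Then lower, release, rise and back away to check the result.

To row units: 0.137 m is 0.1827, 0.135 m is 0.18.

>>> advance --pt "0 0.0013 0.04 0 0" --pt "0 0.0013 0.0933 0 0" --pt "0 0.0013 0.1333 0 0" --pt "0 0.0013 0.16 0 0" --pt "0 0.0013 0.1747 0 0" --pt "0 0.0013 0.18 0 0" --pt "0 0.0013 0.1827 0 0" --pt "0 0.0013 0.1827 0 0" --pt "0 0.0013 0.1827 0 0" --pt "0 0.0013 0.1827 0 0" --pt "0 0.0013 0.1827 0 1" --pt "0 0.0013 0.1827 0 1" --pt "0 0.0013 0.1827 0 1" --pt "0 0.0013 0.1827 0 1" --pt "0 0.0013 0.1827 0 1" --pt "0 0.0013 0.1827 0 1" --pt "0 0.0013 0.1827 0 1" --pt "0 0.0013 0.1333 0 1" --pt "0 0.0013 0.08 0 1" --pt "0 0.0013 0.0267 0 1"

```text
time: 49.55
position: [0.5562, -0.0724, 0.3561]
tool_rot: [-2.061, -2.37, 0.001]
ft_force: [0.8, -0.6, 0.3]
grip_width: 0.998
grip_force: 0.0
```

>>> advance --pt "0 0 -0.0533 0 1" --pt "0 0 -0.1067 0 1" --pt "-0.0533 0 -0.1067 0 1" --pt "-0.1067 0 -0.1067 0 1" --pt "-0.16 0 -0.1067 0 1" --pt "-0.2133 0 -0.1067 0 1" --pt "-0.2667 0 -0.1067 0 1" --pt "-0.32 0 -0.1067 0 1" --pt "-0.3733 0 -0.1067 0 1" --pt "-0.4 0 -0.1067 0 1" --pt "-0.4 0 -0.1067 0 1" --pt "-0.4 0 -0.1067 0 1" --pt "-0.4 0 -0.1067 0 1"

```text
time: 50.85
position: [0.5985, -0.3678, 0.4352]
tool_rot: [-2.059, -2.372, -0.001]
ft_force: [-0.2, 0.6, -0.2]
grip_width: 0.999
grip_force: 0.0
```

```bash
python3 - <<'E'
from h import *
p,d=ctrl.get_image("top");P=cloud("top",d);z=P[...,2]
cv2.imwrite("pics/t5.png",cv2.resize(p[100:270,80:420,::-1],None,fx=2.3,fy=2.3))
for k,lo,hi,x,y,r in(("brick",.104,.115,.533,.084,.04),("tin",.10,.11,.543,.009,.04),("tube",.096,.107,.5555,-.0742,.04),("nut",.025,.036,.594,.056,.03),("hub",.064,.08,.495,.341,.03)):
    q=P[(z>lo)&(z<hi)&(np.hypot(P[...,0]-x,P[...,1]-y)<r)];a=cv2.minAreaRect((q[:,:2]*1000).astype(np.float32));print(k,np.round(a[0],1),np.round(a[1],1),round(a[2],1))
E
```

```text
brick [534.2  85.3] [35.8 50. ] 4.9
tin [545.2   9.7] [50.3 49.2] 0.8
tube [557.4 -73.5] [50.9 49.6] 8.1
nut [593.9  55.8] [47.3 43.9] 45.7
hub [495. 340.] [29.8 32.1] 2.1
```

View pics/t5.png

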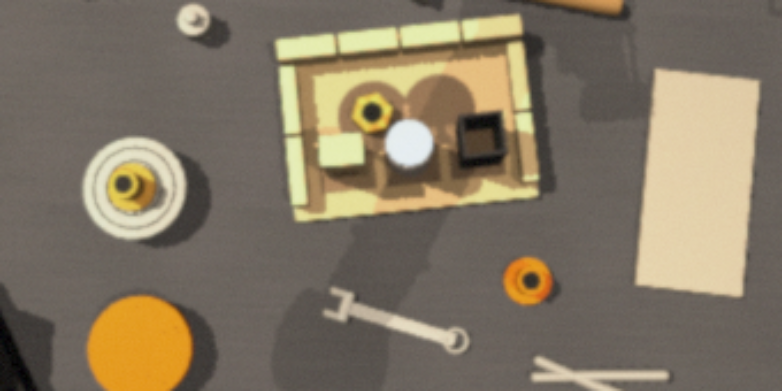

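The crop shows the brick (342,151), tin (409,144) and tube (481,138) back upright in their bays, within 3 mm of where they started. The nut (372,112) is unmoved, the flange (131,187) is centred on the turntable, and the arm is clear.

```bash
python3 -c "
from bench import ctrl
print(ctrl.close_job())"
```

```text
the job is handed in; nothing more can be done
None
```

The job is handed in after about 51 s of robot time: the flange stands hub up within 2 mm of the turntable's centre, the tin, brick and tube are upright in their own bays within 3 mm of their starts, and the nut is unmoved; the hand-in call returned no verdict.

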